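# Roll the parts tub label to the front and lock it

### The arm

A 6-joint arm with a two-finger parallel gripper is mounted at the origin on a cart in front of the work surface, level with it; the furniture and walls round the work are solid. World frame = base frame: x ahead of the robot, y to its left, z up, the work surface at z = 0. Lengths are in m, angles in rad, forces in N, time in s.
With the tool pointing down it reaches from about 0.425 to 0.95 m from the base axis. Payload 3.5 kg.
Tool frame: the origin (TCP) lies midway between the tips of the shut fingers; the grasp point (between the pads) lies 19 mm behind it; z points along the fingers, y is the line along which they close (so a half turn about z gives the same grasp; the last joint's range is limited). The gripper opens to 85 mm and grips with 20 to 120 N. Pads are 22 mm wide; open, the fingers measure 114 mm over their backs; the gripper's body (76 mm by 85 mm) begins 54 mm behind the grasp point. The pads swing forward as they close: fully open they stand 13 mm farther back than shut.
Start: joints at [1.093, 0.286, 1.577, -0, 1.279, -0.15], TCP at [0.217, 0.639, 0.231] pointing down, gripper open.
Joint ranges: [-2.77, 2.77], [-0.9, 2.22], [0.21, 2.48], [-1.53, 4.67], [0.24, 2.81], [-2.84, 2.84]. Speed limits (rad/s): [2.79, 2.79, 3.14, 3.14, 3.14, 3.14].

### API

Orientations are given as a unit quaternion [x, y, z, w].
In Python, from plant import get_state, read_camera, ctrl gives the robot as it stands.
- The arm moves only by the shell command python3 -m crank 'ROWS' [FORCE]. ROWS is JSON, a list of rows, each a list of 3 entries, a list of its own where there are three numbers: the shift along the tool's x, y, z in mm, then the turn about the tool's z in degrees, then the closure in counts, from 0 (fully open) to 255 (shut). In form: [[[tx, ty, tz], yaw, claw], ...]. A call has 1 to 10 rows; each row is the pose to reach, as a shift and turn from the pose commanded when the call began, along the tool's axes at that moment; what a row does not reach only later rows make up. A row lasts 1/10 s, in which the tool goes at most 50 mm and 8.59 degrees, less where a joint would pass 70% of its speed; a pose out of reach is approached as far as the arm can. A call with a gripper value outside its range is refused whole. The fingers move at their own pace and stop on an object; FORCE is the grip in N (left out, the last holds). Time passes only in rows, so rows that repeat a pose let the fingers close. It gives the time, the measured TCP pose, the force, the opening and the grip force at its end, in the units of the state.
- get_state(): the state, without advancing time (a new reading comes with each control period).
- read_camera(name): name is "side" or "top"; returns a dict with "frame" (400x640x3 uint8, blue, green, red), "range_z" (400x640 float32, m along the optical axis (not along the pixel's ray), 0 where there is no reading), "vfov" (degrees; the focal length in pixels is half the picture's height over the tangent of half this angle, whatever the lens; pixels are square), "cx", "cy" (the principal point, pixels), "origin" and "orientation" of the camera in the world. Camera axes: x right, y down, z forward; pixel columns grow to the right and rows downward; lengths in m; the calibration is good to about 2 mm. A picture is of the moment at which its call begins.
- ctrl.sign_off(): hands the job in; it is judged then, once.
The state is a dict: "time": time; "qpos": joint angles; "dq": joint speeds; "joint_efforts": joint torques, N m; "eef_pos": TCP position; "tcp_rot": TCP orientation; "contact_force": force on the tool from outside, world axes, zero at the start; "wrist_torque": the same for the moment, N m; "opening": opening from 0.0 (shut) to 1.0 (fully open); "finger_force": force on a finger pad.
Only numpy, scipy, OpenCV 4.12 (cv2) and the standard library are available. Lean on these libraries where they do the work, as an engineer would, in place of code of your own. Each camera call takes 0.05 s, during which the arm holds its last target. There are 200 camera calls.

### The job

The round tub of sorted castle pieces stands on its turntable with the label turned away. Press a fingertip lightly on the edge of its lid (no harder than 1.2 kg, or the lid cracks) and roll the tub round until the label faces squarely to the front side of the turntable, let go, then take the red-headed steel lock pin from its wooden block and set it fully down through the notch in the tub's flange into the socket, so that the tub is locked. Do not crank the tub round with the pin, and leave the other things standing as they are.

Things in the scene. Friction and masses are not known exactly. Their poses are not given: they have to be found in the camera images.
- base_centre (a point): Centre of the top face of the fixed square plywood turntable base (172 x 172 x 26 mm): 26 mm above the table, on the tub's upright turning axis. Axes of the base: -x to its front side (roughly towards the robot), z up. Above it, on a sprung spindle, turns a blue flange (158 mm across, 8 mm thick) that carries a grey tub 92 mm across with a flat white lid 96 mm across.
- lid_level (a point): Point fixed to the base, on the turning axis, 73 mm above the base's top: about where the lid's top is. The lid itself is up to 10 mm higher or lower (its height screw is set anyhow, a fuller tub rides lower, and it sits 3 degrees askew): feel for it. It sinks 1 mm per 4.5 N pressed, with a hard stop 5 mm down. The bearing takes 0.15 N m to turn (3.5 N along the lid's edge) and stays where it is left.
- tub (a joint): Turn of the tub about the upright axis, rad: 0 (or a whole turn, 6.283) when the label faces the front (-x) side of the base; grows counter-clockwise seen from above; turns either way. The label is white paper with a red band, on the grey side. On the label's side too: a red dot near the lid's edge and the flange's single notch, 19 mm wide 70 mm from the axis, open outwards.
- socket (a point): Mouth of the lock socket in the base's top face, 70 mm in front of the turning axis: a round chamfered hole 12 mm wide and 22 mm deep. The flange (underside 8 to 23 mm above the base) covers it unless the notch stands over it. Axes as the base: -x to the front, z up.
- pin_head (a point): Centre of the round red head (18 mm across, 26 mm high) of the loose lock pin (80 g, 108 mm long); its shaft is steel, 10 mm across, 82 mm long, with a chamfered foot. This point is 95 mm above the foot's end, 13 mm below the top; z is the pin's axis, up. Fully seated in the socket, this point is 73 mm above the base's top face.
- block_top (a point): Centre of the top of the fixed wooden block (56 x 56 x 40 mm) in which the pin stands at first, in a hole 13 mm wide and 30 mm deep. The foot's end is then 10 mm above the table.
- tower_small_2: Grey toy castle tower, 68 x 68 x 117 mm, standing; origin at the centre of its underside. A bystander.
- roof_cone_1: Red toy roof cone, 68 x 68 x 85 mm, standing; origin at the centre of its underside. A bystander.
- figure_1: Red toy figure, 26 x 26 x 47 mm, standing; origin at the centre of its underside. A bystander.
Mind the look-alikes: they are no part of the job. There is more than one size of the part that bears pin_head; the job needs the smaller.

How it is judged:
On the way:
1. the label faces the front (within 0.07 rad), the tub is let go and at rest, the pin still in its block ((value of joint tub between -0.07 and 0.07 rad or value of joint tub between 6.213 and 6.353 rad) and contact force between the fingers and base below 0.2 N and horizontal distance between pin_head and block_top below 0.03 m and velocity of joint tub between -0.05 and 0.05 rad/s), for 0.2 s.
At the end, for the whole second after the job is handed in: The label faces the front within 0.09 rad with the tub at rest, and the pin stands released in the socket: head centre less than 77 mm above the base's top face (73 when fully home), within 18 mm of the socket's axis, leaning less than 0.18 rad ((value of joint tub between -0.09 and 0.09 rad or value of joint tub between 6.193 and 6.373 rad) and z of pin_head in the frame of socket below 0.077 m and horizontal distance between pin_head and socket below 0.018 m and angle between pin_head's own z axis and vertical below 0.18 rad and velocity of joint tub between -0.05 and 0.05 rad/s); the robot touches nothing.
It fails at once if the fingers press the turntable or the tub with more than 13 N (contact force between the fingers and base above 13 N).
It fails at once if the tub is pushed with the pin while its label is more than 0.2 rad from the front (contact force between pin and base above 1 N and not (value of joint tub between -0.2 and 0.2 rad or value of joint tub between 6.083 and 6.483 rad)).
It fails at once if the tower is disturbed (distance of tower_small_2 from where it was at the start of the episode above 0.02 m).
It fails at once if the roof cone is disturbed (distance of roof_cone_1 from where it was at the start of the episode above 0.02 m).
It fails at once if the figure is disturbed (distance of figure_1 from where it was at the start of the episode above 0.02 m).
It also fails if it takes over 72 s, if anything falls off the work surface, if the arm or the gripper's body presses on something with over 40 N, if the wrist force passes 120 N, or if a joint passes its speed limit or range.

## Working session

There is one attempt and no reset: what is moved stays moved. The work goes in short steps, Python scripts to look and compute and a shell command to move; the robot and the scene stay as the last step left them, time stands still between calls to the robot, and variables do not carry over. Pictures are saved under pics/ and viewed, at most 10 in all, crops included, and the job is handed in when it is done.

```bash
ls; mkdir -p pics
python3 - <<'E'
from plant import get_state, read_camera
import cv2,numpy as np
s=get_state();print(s)
for n in("top","side"):
    c=read_camera(n);cv2.imwrite(f"pics/{n}0.png",c["frame"]);np.savez(f"{n}0.npz",**c)
    print(n,{k:v for k,v in c.items() if k not in("frame","range_z")})
E
```

```text
pics
{'time': 0.0, 'qpos': array([ 1.09301679e+00,  2.87162599e-01,  1.57814828e+00, -1.54119565e-05,
        1.27857152e+00, -1.49986315e-01]), 'dq': array([ 0.00018939, -0.00029316,  0.0018007 , -0.00090696, -0.00045563,
        0.00065742]), 'joint_efforts': array([-4.82188079e-04, -4.06004941e+01, -2.92616272e+01, -2.10552794e-04,
        5.94755315e-03,  8.65188326e-06]), 'eef_pos': array([0.21698935, 0.63849797, 0.22996475]), 'tcp_rot': array([ 1.63161523e-01,  9.86598706e-01, -1.09121328e-03, -3.46467670e-04]), 'contact_force': array([-0.25907326, -0.12401563, -0.32508056]), 'wrist_torque': array([-0.03864389,  0.00577603,  0.00059559]), 'finger_force': 0.0, 'opening': 0.9989387233808259}
top {'vfov': 55.65543731336969, 'cx': 307.81659865005696, 'cy': 193.73182162042707, 'origin': array([ 0.49302068, -0.08122019,  0.93328153]), 'orientation': array([ 0.71422883, -0.6942741 ,  0.06691037, -0.05816919])}
side {'vfov': 54.068490017275145, 'cx': 322.50847718435887, 'cy': 198.75343601184963, 'origin': array([ 2.60620710e-04, -1.91160483e-01,  6.02339606e-01]), 'orientation': array([ 0.69487934, -0.57386233,  0.27545035, -0.33459203])}
```

View pics/top0.png

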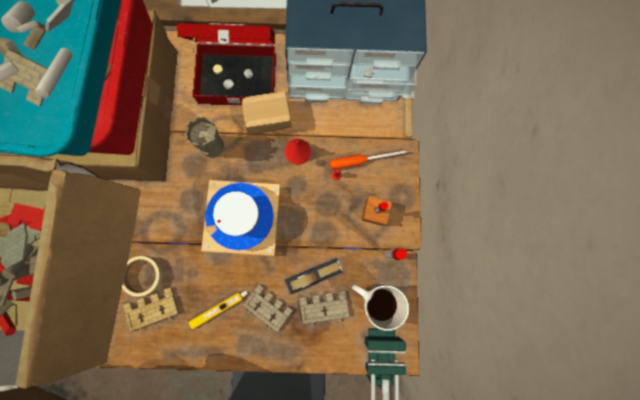

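View pics/side0.png

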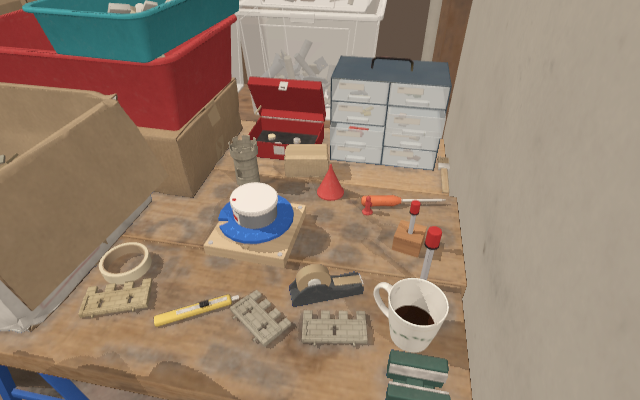

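Pin candidates: the red head in the wooden block (top 384,206; side 415,208), the red head by the mug (top 400,253; side 433,237), the figure (top 337,174) and the cone (top 297,151). I choose the one standing in the wooden block and will check it in a crop.

```bash
cat > h.py <<'E'
import numpy as np,cv2
from scipy.spatial.transform import Rotation as R
from plant import get_state, read_camera
def load(n): return dict(np.load(n))
def K(c):
    return 200/np.tan(np.radians(float(c["vfov"]))/2)
def ray(c,u,v):
    d=np.array([(u-c["cx"])/K(c),(v-c["cy"])/K(c),1.]); return R.from_quat(c["orientation"]).apply(d)
def plane(c,u,v,z):
    d=ray(c,u,v); return c["origin"]+d*(z-c["origin"][2])/d[2]
def depth(c,u,v): return c["origin"]+ray(c,u,v)*c["range_z"][int(v),int(u)]
def cloud(c):
    v,u=np.mgrid[0:400,0:640]; f=K(c); z=c["range_z"]
    p=np.stack([(u-c["cx"])/f*z,(v-c["cy"])/f*z,z],-1).reshape(-1,3)
    return (R.from_quat(c["orientation"]).apply(p)+c["origin"]).reshape(400,640,3)
def mask(c,col):
    h=cv2.cvtColor(c["frame"],cv2.COLOR_BGR2HSV); H,S,V=[h[...,i].astype(int) for i in range(3)]
    if col=="red": return ((H<6)|(H>174))&(S>170)&(V>90)
    if col=="blue": return (H>100)&(H<125)&(S>150)&(V>80)
    if col=="white": return (S<40)&(V>170)
def blob(m,box):
    u0,v0,u1,v1=box; mm=np.zeros_like(m); mm[v0:v1,u0:u1]=m[v0:v1,u0:u1]
    v,u=np.nonzero(mm); return u.mean(),v.mean(),len(u),mm
E
python3 - <<'E'
from h import *
t=load("top0.npz");s=load("side0.npz")
a=cv2.resize(t["frame"][165:275,190:430],None,fx=3.3,fy=3.3,interpolation=3)
b=cv2.resize(s["frame"][170:280,195:455],None,fx=3.0,fy=2.0,interpolation=3)
b=cv2.resize(b,(a.shape[1],220)); cv2.imwrite("pics/crop.png",np.vstack([a,b]))
print(a.shape)
for c,n in((t,"top"),(s,"side")):
    P=cloud(c)
    for col,bx in (("red",(370,195,395,220)),("red",(388,243,415,265)),("blue",(190,170,300,260)),("white",(205,180,270,245))) if n=="top" else (("red",(405,195,423,216)),("red",(423,220,445,250)),("blue",(205,180,305,250))):
        u,v,k,mm=blob(mask(c,col),bx); q=P[mm]; q=q[c["range_z"][mm]>0]
        print(n,col,round(u,1),round(v,1),k,q.min(0).round(3),q.max(0).round(3),np.median(q,0).round(3))
# obstacles: max height on coarse grid
P=cloud(t).reshape(-1,3);Q=cloud(s).reshape(-1,3);P=np.vstack([P[t["range_z"].ravel()>0],Q[s["range_z"].ravel()>0]])
ys=np.arange(.75,-.5,-.1)
print("y",ys.round(2))
for x in np.arange(1.05,.05,-.1):
    r=[]
    for y in ys:
        m=(abs(P[:,0]-x)<.05)&(abs(P[:,1]-y)<.05); r.append(f"{P[m,2].max() if m.any() else -1:5.2f}")
    print(f"{x:.2f}",*r)
E
```

```text
(363, 792, 3)
top red 383.0 206.0 58 [ 0.611 -0.264  0.096] [ 0.626 -0.247  0.122] [ 0.617 -0.254  0.117]
top red 399.6 253.9 137 [ 0.504 -0.335 -0.003] [ 0.526 -0.273  0.146] [ 0.514 -0.282  0.143]
top blue 243.3 218.3 1747 [ 0.517 -0.008  0.047] [0.672 0.148 0.058] [0.583 0.049 0.052]
top white 235.4 213.1 1510 [0.531 0.022 0.023] [0.678 0.154 0.109] [0.594 0.069 0.102]
side red 414.7 207.0 104 [ 0.609 -0.265  0.095] [ 0.623 -0.248  0.12 ] [ 0.613 -0.256  0.111]
side red 433.2 237.0 266 [ 0.501 -0.296  0.114] [ 0.523 -0.274  0.147] [ 0.506 -0.284  0.136]
side blue 257.3 224.8 1481 [ 0.514 -0.011  0.046] [0.665 0.147 0.057] [0.556 0.042 0.054]
y [ 0.75  0.65  0.55  0.45  0.35  0.25  0.15  0.05 -0.05 -0.15 -0.25 -0.35
 -0.45]
1.05 -1.00 -1.00 -1.00  0.37  0.31  0.38  0.17  0.17  0.24  0.24  0.24  0.24  0.41
0.95  0.32 -1.00 -1.00  0.39  0.38  0.40  0.20  0.20  0.24  0.27  0.27  0.24  0.43
0.85  0.30 -1.00 -1.00  0.41  0.41  0.43  0.12  0.06  0.20  0.20  0.20  0.18  0.55
0.75 -1.00  0.28  0.27  0.43  0.42  0.44  0.12  0.00  0.09  0.05  0.03  0.02  0.57
0.65  0.16  0.34  0.35  0.44  0.44  0.44  0.11  0.11  0.06  0.00  0.12  0.00  0.56
0.55 -1.00  0.15  0.16  0.16  0.28  0.13  0.11  0.11  0.06  0.03  0.15  0.01  0.54
0.45 -0.72  0.01  0.15  0.16  0.28  0.11  0.00  0.01  0.08  0.08  0.10  0.10  0.53
0.35 -0.34  0.01  0.16  0.23  0.28  0.01  0.02  0.02  0.02  0.02  0.10  0.10  0.51
0.25 -1.00 -1.00 -1.00  0.27  0.27  0.00  0.00  0.01  0.00  0.01  0.07  0.07  0.32
0.15 -1.00 -1.00 -1.00 -1.00 -1.00 -1.00 -0.21 -0.21 -0.21 -0.22 -1.00 -1.00  0.02
```

View pics/crop.png

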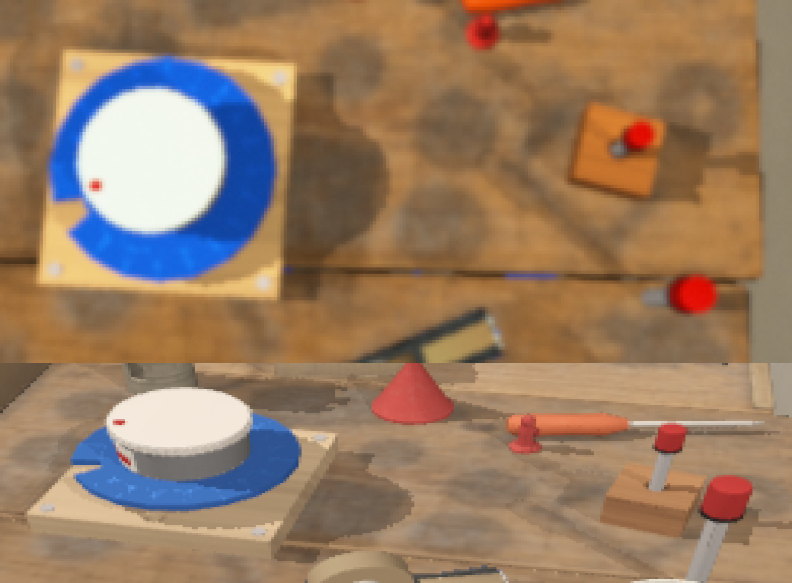

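The top crop shows the lid with its red dot at (96,186), and the notch at (70,210), to the left of the tub. The small pin stands in the block (head at 640,135). The larger look-alike is at (692,295) and nearer, so the block pin is right.

Run:
```python
from h import *
t=load("top0.npz");s=load("side0.npz")
cr=[(64,50),(297,65),(278,298),(37,284)]
c=np.array([plane(t,190+x/3.3,165+y/3.3,.026) for x,y in cr]);print(c.round(4))
cen=c.mean(0);e=(c[1]-c[0])+(c[2]-c[3]);print("corner centre",cen,"sides",[np.linalg.norm(c[i]-c[i-1]).round(3) for i in range(4)])
f=(c[3]-c[0])+(c[2]-c[1]); print("front dir deg",np.degrees(np.arctan2(f[1],f[0])),np.degrees(np.arctan2(e[1],e[0]))-90)
P=cloud(t)
lid=P[185:245,205:270].reshape(-1,3);lid=lid[(lid[:,2]>.09)&(lid[:,2]<.125)]
A=np.c_[lid[:,:2],np.ones(len(lid))];k=np.linalg.lstsq(A,lid[:,2],rcond=None)[0]
print("lid n",len(lid),"mid",((lid.max(0)+lid.min(0))/2).round(4),"plane",k)
m=blob(mask(t,"white"),(205,180,270,245))[3].astype(np.uint8)
cn=max(cv2.findContours(m,0,1)[0],key=cv2.contourArea);el=cv2.fitEllipse(cn);print(el)
zl=np.median(lid[:,2]);lc=plane(t,*el[0],zl);print("lid centre",lc)
for cc,n,bx in((t,"top",(212,214,226,228)),):
    u,v,kk,_=blob(mask(cc,"red"),bx);d=plane(cc,u,v,zl);print("dot",u,v,kk,d,np.degrees(np.arctan2(*(d-lc)[1::-1])),np.linalg.norm((d-lc)[:2]))
nt=plane(t,190+70/3.3,165+210/3.3,.055);print("notch",nt,np.degrees(np.arctan2(*(nt-cen)[1::-1])))
b=P[160:275,180:300][mask(t,"blue")[160:275,180:300]];print("flange box mid",(b.min(0)+b.max(0))/2)
st=get_state();Rt=R.from_quat(st["tcp_rot"]);print(Rt.as_matrix().round(3))
```

```text
[[ 0.6821  0.1506  0.026 ]
 [ 0.676  -0.0218  0.026 ]
 [ 0.5056 -0.015   0.026 ]
 [ 0.5108  0.1574  0.026 ]]
corner centre [0.59360425 0.06780428 0.026     ] sides [np.float64(0.171), np.float64(0.173), np.float64(0.17), np.float64(0.173)]
front dir deg 177.72106059815437 -181.87990393042347
lid n 1513 mid [0.595  0.07   0.1001] plane [0.02580638 0.04636481 0.08366719]
((235.50274658203125, 213.12506103515625), (42.326072692871094, 43.34209442138672), 71.24787902832031)
lid centre [0.59382807 0.068498   0.10223611]
dot 218.5 221.0 2 [0.57539739 0.1046064  0.10223611] 117.04097091956666 0.04054017954744199
notch [0.56194962 0.13071845 0.055     ] 116.70879613461902
flange box mid [0.58262485 0.03341788 0.48990198]
[[-0.947  0.322 -0.001]
 [ 0.322  0.947 -0.002]
 [ 0.    -0.002 -1.   ]]
```

```bash
cat >> h.py <<'E'
C=np.array([.5937,.068])
def rel(p,st=None):
    st=st or get_state(); return (R.from_quat(st["tcp_rot"]).inv().apply(np.array(p)-st["eef_pos"])*1000).round(1)
def pol(a,r,z): return np.array([C[0]+r*np.cos(np.radians(a)),C[1]+r*np.sin(np.radians(a)),z])
def az(st=None):
    m=R.from_quat((st or get_state())["tcp_rot"]).as_matrix(); return np.degrees(np.arctan2(m[1,0],m[0,0]))
E
python3 -c "
from h import *
print(rel(pol(150,.04,.42)),rel([.38,.36,.42]),az())"
python3 -m crank '[[[0,0,-50],0,255],[[0,0,-100],0,255],[[0,0,-150],0,255],[[0,0,-190],0,255],[[0,0,-190],0,255]]' 30
```

```text
[-501.  -411.5 -189.2] [-243.9 -211.6 -189.6] 161.22080104831235
time: 0.6
eef_pos: [0.2179, 0.6403, 0.4306]
tcp_rot: [0.163, 0.987, 0.007, 0.002]
contact_force: [0.7, -0.7, 1.1]
opening: 0.145
finger_force: 0.0
```

```bash
python3 -m crank '[[[-38,-31,0],0,255],[[-76,-62,0],0,255],[[-114,-93,0],0,255],[[-152,-124,0],0,255],[[-190,-155,0],0,255],[[-228,-186,0],0,255],[[-266,-217,0],0,255],[[-304,-248,0],0,255],[[-342,-279,0],0,255],[[-380,-310,0],0,255]]'
python3 -m crank '[[[-38,-31,0],0,255],[[-76,-62,0],0,255],[[-114,-93,0],0,255],[[-121,-101,0],0,255],[[-121,-101,0],0,255],[[-121,-101,0],0,255]]'
python3 -c "
from h import *
s=get_state();print(s['eef_pos'],s['contact_force'],rel(pol(150,.04,.115)),az(),s['qpos'])"
```

```text
time: 1.6
eef_pos: [0.4776, 0.2213, 0.42]
tcp_rot: [0.163, 0.987, -0.0, -0.001]
contact_force: [0.5, 0.6, -1.4]
opening: 0.002
finger_force: 0.0
time: 2.2
eef_pos: [0.5587, 0.0894, 0.4206]
tcp_rot: [0.163, 0.987, 0.0, -0.001]
contact_force: [0.5, 1.8, -0.8]
opening: 0.001
finger_force: 0.0
[0.55874837 0.08939629 0.42060271] [ 0.45863391  1.77244963 -0.84879555] [ -1.3  -1.3 305.6] 161.2403805850208 [-2.09376095e-02 -3.51891968e-02  1.59292863e+00  7.00832564e-04
  1.58537858e+00 -1.26430695e+00]
```

```bash
python3 -m crank '[[[-1,-1,50],0,255],[[-1,-1,100],0,255],[[-1,-1,150],0,255],[[-1,-1,200],0,255],[[-1,-1,250],0,255],[[-1,-1,285],0,255],[[-1,-1,305],0,255],[[-1,-1,305],0,255],[[-1,-1,305],0,255],[[-1,-1,305],0,255]]'
python3 -m crank '[[[0,0,1],0,255],[[0,0,2],0,255],[[0,0,3],0,255],[[0,0,4],0,255],[[0,0,4],0,255],[[0,0,4],0,255]]'
python3 -m crank '[[[0,0,1],0,255],[[0,0,2],0,255],[[0,0,3],0,255],[[0,0,4],0,255],[[0,0,4],0,255],[[0,0,4],0,255]]'
```

```text
time: 3.2
eef_pos: [0.5612, 0.0882, 0.1188]
tcp_rot: [0.163, 0.987, 0.0, 0.002]
contact_force: [0.0, 0.3, 0.1]
opening: 0.001
finger_force: 0.0
time: 3.8
eef_pos: [0.5598, 0.0873, 0.1122]
tcp_rot: [0.163, 0.987, -0.0, -0.0]
contact_force: [-0.7, 1.0, 0.3]
opening: -0.002
finger_force: 0.0
time: 4.4
eef_pos: [0.5599, 0.0874, 0.1083]
tcp_rot: [0.163, 0.987, -0.0, -0.0]
contact_force: [-0.4, -0.5, -0.2]
opening: -0.003
finger_force: 0.0
```

```bash
for i in 1 2 3; do echo; done >/dev/null; python3 -m crank '[[[0,0,1],0,255],[[0,0,2],0,255],[[0,0,2],0,255]]'; python3 -m crank '[[[0,0,1],0,255],[[0,0,2],0,255],[[0,0,2],0,255]]'
```

```text
time: 4.7
eef_pos: [0.5598, 0.0874, 0.1061]
tcp_rot: [0.163, 0.987, -0.0, -0.0]
contact_force: [-0.1, -0.7, 0.4]
opening: -0.007
finger_force: 0.0
time: 5.0
eef_pos: [0.5598, 0.0874, 0.1041]
tcp_rot: [0.163, 0.987, -0.0, -0.0]
contact_force: [0.5, 0.8, 0.4]
opening: -0.004
finger_force: 0.0
```

```bash
python3 -m crank '[[[0,0,1],0,255],[[0,0,1],0,255],[[0,0,1],0,255]]'
```

```text
time: 5.3
eef_pos: [0.56, 0.0874, 0.1035]
tcp_rot: [0.163, 0.987, 0.0, 0.0]
contact_force: [-0.3, -0.7, 0.9]
opening: -0.0
finger_force: 0.3
```

```bash
python3 -m crank '[[[0,0,1],0,255],[[0,0,1],0,255],[[0,0,1],0,255]]'
```

```text
time: 5.6
eef_pos: [0.56, 0.0875, 0.1027]
tcp_rot: [0.163, 0.987, 0.0, 0.0]
contact_force: [-0.7, 0.6, 3.1]
opening: -0.0
finger_force: 1.7
```

```bash
python3 -m crank '[[[0,0,0.7],0,255],[[0,0,1.3],0,255],[[0,0,1.3],0,255],[[0,0,1.3],0,255]]'
cat >> h.py <<'E'
def arc(angs):
    s=get_state(); p=s["eef_pos"]; v=p[:2]-C
    print("r",np.hypot(*v).round(4),"a",np.degrees(np.arctan2(v[1],v[0])).round(2),"az",az(s).round(1),"q6",s["qpos"][5].round(2))
    for a in angs:
        q=C+R.from_euler("z",a,degrees=True).as_matrix()[:2,:2]@v
        print(a,(R.from_quat(s["tcp_rot"]).inv().apply(np.r_[q-p[:2],0])*1000).round(1),-a)
E
python3 -c "
from h import *
arc([2,5,10,15,20,20,26,32,38,44])"
```

```text
time: 6.0
eef_pos: [0.5601, 0.0876, 0.1019]
tcp_rot: [0.163, 0.987, 0.0, 0.0]
contact_force: [-2.9, 1.7, 6.7]
opening: 0.002
finger_force: 3.3
r 0.0389 a 149.72 az 161.2 q6 -1.27
2 [ 0.2 -1.3 -0. ] -2
5 [ 0.5 -3.4 -0. ] -5
10 [ 0.8 -6.7 -0. ] -10
15 [  0.7 -10.1  -0. ] -15
20 [  0.4 -13.5  -0. ] -20
20 [  0.4 -13.5  -0. ] -20
26 [ -0.5 -17.5  -0. ] -26
32 [ -1.7 -21.4  -0. ] -32
38 [ -3.3 -25.1  -0. ] -38
44 [ -5.3 -28.7  -0. ] -44
```

```bash
python3 -m crank '[[[0,-1.3,0.3],-2,255],[[0.5,-3.4,0.5],-5,255],[[0.8,-6.7,0.5],-10,255],[[0.8,-6.7,0.5],-10,255]]'
python3 -c "
from h import *
arc([5,10,15,20,25,30,35])
c=read_camera('top');cv2.imwrite('pics/t1.png',cv2.resize(c['frame'][150:280,180:310],None,fx=4,fy=4,interpolation=3))"
```

```text
time: 6.4
eef_pos: [0.5585, 0.0815, 0.1018]
tcp_rot: [0.077, 0.997, 0.001, 0.002]
contact_force: [1.0, 2.4, 5.0]
opening: 0.004
finger_force: 2.4
r 0.0377 a 159.08 az 171.2 q6 -1.45
5 [ 0.5 -3.2 -0. ] -5
10 [ 0.8 -6.5 -0. ] -10
15 [ 0.8 -9.8 -0. ] -15
20 [  0.5 -13.1  -0. ] -20
25 [ -0.1 -16.3  -0. ] -25
30 [ -1.  -19.5  -0. ] -30
35 [ -2.1 -22.6  -0. ] -35
```

View pics/t1.png

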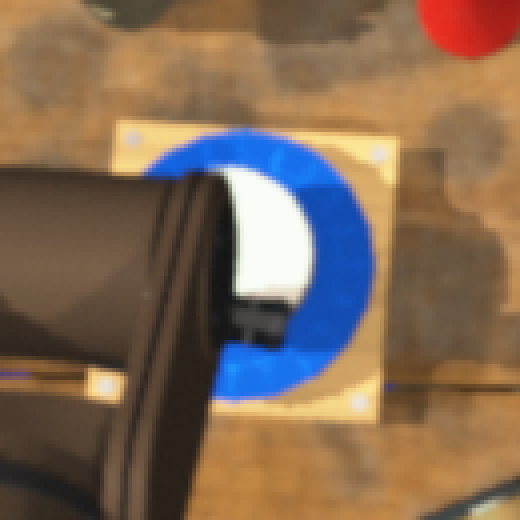

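The view shows the fingers on the near-right edge of the lid; the arm hides the notch. I'll press a little more, turn on, then look from the side.

```bash
python3 -m crank '[[[0,-0.2,0.8],0,255],[[0.5,-3.2,0.8],-5,255],[[0.8,-6.5,0.8],-10,255],[[0.8,-6.5,0.8],-10,255]]'
python3 -c "
from h import *
arc([5,10,15,20,25,30,35,40,45])
c=read_camera('side');cv2.imwrite('pics/s1.png',cv2.resize(c['frame'][160:270,190:320],None,fx=4,fy=4,interpolation=3))"
```

```text
time: 6.85
eef_pos: [0.5567, 0.0753, 0.101]
tcp_rot: [-0.01, 1.0, 0.0, 0.002]
contact_force: [1.0, 3.2, 6.9]
opening: 0.0
finger_force: 3.1
r 0.0377 a 168.85 az -178.8 q6 -1.64
5 [ 0.6 -3.2 -0. ] -5
10 [ 0.8 -6.5 -0. ] -10
15 [ 0.8 -9.8 -0. ] -15
20 [  0.5 -13.1  -0. ] -20
25 [ -0.1 -16.3  -0. ] -25
30 [ -0.9 -19.5  -0. ] -30
35 [ -2.1 -22.6  -0. ] -35
40 [ -3.5 -25.6  -0. ] -40
45 [ -5.1 -28.4  -0. ] -45
```

View pics/s1.png

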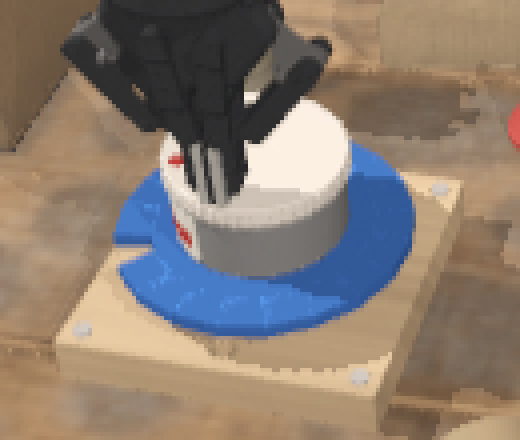

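It is turning: the notch is at (135,245) in the crop and the dot at (177,160). I'll measure the notch on the flange ring.

```bash
cat >> h.py <<'E'
def notch(name="side",z=.053,lo=90,hi=270,rs=(.068,.071,.074)):
    c=read_camera(name); m=mask(c,"blue").astype(np.float32); Ri=R.from_quat(c["orientation"]).inv(); A=np.arange(lo,hi,.5)
    out=[]
    for r in rs:
        P=np.c_[C[0]+r*np.cos(np.radians(A)),C[1]+r*np.sin(np.radians(A)),np.full(len(A),z)]
        q=Ri.apply(P-c["origin"]); u=q[:,0]/q[:,2]*K(c)+c["cx"]; v=q[:,1]/q[:,2]*K(c)+c["cy"]
        b=cv2.remap(m,u.astype(np.float32)[None],v.astype(np.float32)[None],1)[0]
        g=np.flatnonzero(np.diff(np.r_[0,(b<.5).astype(int),0]))
        print(name,r,[(A[i],A[min(j,len(A))-1],(A[i]+A[j-1])/2) for i,j in zip(g[::2],g[1::2])])
E
python3 -c "
from h import *
notch()
notch('top')"
```

```text
side 0.068 [(np.float64(116.0), np.float64(126.5), np.float64(121.25))]
side 0.071 [(np.float64(115.5), np.float64(126.5), np.float64(121.0))]
side 0.074 [(np.float64(115.0), np.float64(127.0), np.float64(121.0))]
top 0.068 [(np.float64(90.0), np.float64(177.5), np.float64(133.75))]
top 0.071 [(np.float64(90.0), np.float64(178.0), np.float64(134.0))]
top 0.074 [(np.float64(90.0), np.float64(178.0), np.float64(134.0))]
```

```bash
python3 -c "
from h import *
import h
h.read_camera=lambda n:load(n+'0.npz')
notch();notch('top')"
python3 -m crank '[[[2.5,0.3,0.3],0,255],[[5,0.7,0.6],0,255],[[5,0.7,0.6],0,255],[[5,0.7,0.6],0,255]]'
python3 -c "
from h import *
print(get_state()['contact_force']);arc([3,6,9,12,15,20,25,30,35,40,45])"
```

```text
side 0.068 [(np.float64(116.0), np.float64(124.5), np.float64(120.25))]
side 0.071 [(np.float64(115.5), np.float64(125.5), np.float64(120.5))]
side 0.074 [(np.float64(115.0), np.float64(127.0), np.float64(121.0))]
top 0.068 [(np.float64(109.0), np.float64(125.5), np.float64(117.25))]
top 0.071 [(np.float64(108.5), np.float64(126.0), np.float64(117.25))]
top 0.074 [(np.float64(108.0), np.float64(126.5), np.float64(117.25))]
time: 7.4
eef_pos: [0.5525, 0.0753, 0.1007]
tcp_rot: [-0.01, 1.0, -0.0, 0.003]
contact_force: [1.8, 0.7, 5.9]
opening: -0.002
finger_force: 2.7
[1.81042748 0.66446191 5.9251877 ]
r 0.0418 a 170.01 az -178.9 q6 -1.64
3 [ 0.4 -2.2 -0. ] -3
6 [ 0.6 -4.3  0. ] -6
9 [ 0.8 -6.5  0. ] -9
12 [ 0.8 -8.7  0. ] -12
15 [  0.7 -10.9   0. ] -15
20 [  0.3 -14.5   0. ] -20
25 [ -0.4 -18.1   0. ] -25
30 [ -1.5 -21.6   0. ] -30
35 [ -2.8 -25.    0. ] -35
40 [ -4.4 -28.3   0.1] -40
45 [ -6.3 -31.4   0.1] -45
```

```bash
python3 -m crank '[[[0,0,0.5],0,255],[[0,0,1],0,255],[[0,0,1],0,255],[[0,0,1],0,255]]'
python3 -m crank '[[[0.4,-2.2,0],-3,255],[[0.6,-4.3,0],-6,255],[[0.6,-4.3,0],-6,255]]'
python3 -c "
from h import *
notch();arc([3,6,9,12,15,20,25,30,35,40,45])"
```

```text
time: 7.8
eef_pos: [0.5525, 0.0753, 0.1001]
tcp_rot: [-0.01, 1.0, -0.0, 0.003]
contact_force: [1.0, 0.2, 6.9]
opening: 0.002
finger_force: 3.8
time: 8.1
eef_pos: [0.5518, 0.0717, 0.1]
tcp_rot: [-0.062, 0.998, 0.0, 0.003]
contact_force: [1.2, 3.1, 7.6]
opening: 0.002
finger_force: 3.8
side 0.068 [(np.float64(116.0), np.float64(126.5), np.float64(121.25))]
side 0.071 [(np.float64(115.5), np.float64(126.5), np.float64(121.0))]
side 0.074 [(np.float64(115.0), np.float64(127.0), np.float64(121.0))]
r 0.042 a 174.85 az -172.9 q6 -1.75
3 [ 0.4 -2.2 -0. ] -3
6 [ 0.7 -4.3 -0. ] -6
9 [ 0.9 -6.5 -0. ] -9
12 [ 1.  -8.7 -0. ] -12
15 [  0.9 -10.9  -0. ] -15
20 [  0.6 -14.6  -0. ] -20
25 [ -0.1 -18.2  -0. ] -25
30 [ -1.1 -21.7  -0. ] -30
35 [ -2.3 -25.2   0. ] -35
40 [ -3.9 -28.5   0. ] -40
45 [ -5.7 -31.6   0. ] -45
```

```bash
python3 -m crank '[[[0,0,0.5],0,255],[[0,0,1],0,255],[[0,0,1],0,255]]'
python3 -m crank '[[[0.4,-2.2,0],-3,255],[[0.7,-4.3,0],-6,255],[[0.7,-4.3,0],-6,255]]'
python3 -c "
from h import *
notch();arc([3,6,9,12,15,20,25,30,35,40,45])"
```

```text
time: 8.45
eef_pos: [0.5519, 0.0718, 0.0994]
tcp_rot: [-0.062, 0.998, 0.0, 0.003]
contact_force: [-0.0, 2.5, 10.1]
opening: 0.0
finger_force: 4.9
time: 8.75
eef_pos: [0.5518, 0.0675, 0.0995]
tcp_rot: [-0.114, 0.993, 0.0, 0.003]
contact_force: [0.9, 3.3, 9.5]
opening: -0.002
finger_force: 4.7
side 0.068 [(np.float64(121.5), np.float64(132.5), np.float64(127.0))]
side 0.071 [(np.float64(120.5), np.float64(132.0), np.float64(126.25))]
side 0.074 [(np.float64(120.0), np.float64(132.5), np.float64(126.25))]
r 0.0419 a -179.27 az -166.9 q6 -1.86
3 [ 0.4 -2.2 -0. ] -3
6 [ 0.7 -4.3 -0. ] -6
9 [ 0.9 -6.5 -0. ] -9
12 [ 1.  -8.7 -0. ] -12
15 [  0.9 -10.9  -0. ] -15
20 [  0.6 -14.5  -0. ] -20
25 [ -0.  -18.1   0. ] -25
30 [ -1.  -21.7   0. ] -30
35 [ -2.3 -25.1   0. ] -35
40 [ -3.8 -28.4   0. ] -40
45 [ -5.7 -31.6   0. ] -45
```

```bash
python3 -m crank '[[[0.6,-3.6,0],-5,255],[[0.9,-7.2,0],-10,255],[[0.9,-10.9,0],-15,255],[[0.6,-14.5,0],-20,255],[[0,-18.1,0],-25,255],[[0,-18.1,0],-25,255]]'
python3 -c "
from h import *
notch();arc([3,6,9,12,15,20,25,30,35,40,45])"
```

```text
time: 9.4
eef_pos: [0.5561, 0.0497, 0.0994]
tcp_rot: [-0.327, 0.945, -0.0, 0.003]
contact_force: [1.0, 3.7, 9.1]
opening: 0.002
finger_force: 4.3
side 0.068 [(np.float64(145.0), np.float64(153.5), np.float64(149.25))]
side 0.071 [(np.float64(143.5), np.float64(154.5), np.float64(149.0))]
side 0.074 [(np.float64(144.0), np.float64(154.5), np.float64(149.25))]
r 0.0418 a -154.19 az -141.9 q6 -2.33
3 [ 0.4 -2.2  0. ] -3
6 [ 0.7 -4.3  0. ] -6
9 [ 0.9 -6.5  0. ] -9
12 [ 1.  -8.7  0. ] -12
15 [  0.9 -10.9   0. ] -15
20 [  0.6 -14.5   0. ] -20
25 [ -0.1 -18.1   0. ] -25
30 [ -1.  -21.6   0.1] -30
35 [ -2.3 -25.    0.1] -35
40 [ -3.8 -28.3   0.1] -40
45 [ -5.7 -31.5   0.1] -45
```

```bash
python3 -m crank '[[[0.6,-3.6,0.1],-5,255],[[0.9,-7.2,0.1],-10,255],[[0.9,-10.9,0.1],-15,255],[[0.6,-14.5,0.1],-20,255],[[0,-18.1,0.1],-22,255],[[-0.8,-20.9,0.1],-22,255],[[-0.8,-20.9,0.1],-22,255]]'
python3 -c "
from h import *
notch();notch('top');arc([3,6,9,12,15,20])"
```

```text
time: 10.15
eef_pos: [0.5685, 0.034, 0.0989]
tcp_rot: [-0.501, 0.866, 0.0, 0.001]
contact_force: [-2.4, 2.8, 10.6]
opening: 0.002
finger_force: 5.0
side 0.068 [(np.float64(168.0), np.float64(176.0), np.float64(172.0))]
side 0.071 [(np.float64(166.5), np.float64(177.0), np.float64(171.75))]
side 0.074 [(np.float64(166.5), np.float64(178.0), np.float64(172.25))]
top 0.068 [(np.float64(90.0), np.float64(123.5), np.float64(106.75)), (np.float64(153.0), np.float64(245.5), np.float64(199.25))]
top 0.071 [(np.float64(90.0), np.float64(122.0), np.float64(106.0)), (np.float64(145.5), np.float64(234.5), np.float64(190.0)), (np.float64(236.5), np.float64(238.0), np.float64(237.25))]
top 0.074 [(np.float64(90.0), np.float64(121.0), np.float64(105.5)), (np.float64(142.5), np.float64(229.5), np.float64(186.0))]
r 0.0424 a -126.56 az -119.9 q6 -2.74
3 [ 0.2 -2.2  0. ] -3
6 [ 0.3 -4.4  0. ] -6
9 [ 0.2 -6.6  0. ] -9
12 [ 0.1 -8.9  0. ] -12
15 [ -0.2 -11.1   0. ] -15
20 [ -0.9 -14.7   0. ] -20
```

```bash
python3 -m crank '[[[0.2,-3,0],0,255],[[0.3,-6,0],0,255],[[0.3,-6,0],0,255],[[0.3,-6,-6],0,255],[[0.3,-6,-40],0,255],[[0.3,-6,-90],0,255],[[0.3,-6,-120],0,255],[[0.3,-6,-120],8,255]]'
python3 -c "
from h import *
s=get_state();print(s['eef_pos'],rel([.48,-.16,.25]),az())"
```

```text
time: 11.05
eef_pos: [0.5749, 0.0295, 0.2225]
tcp_rot: [-0.438, 0.899, -0.003, 0.004]
contact_force: [0.2, -0.2, 0.5]
opening: -0.0
finger_force: 0.0
[0.57486892 0.02948149 0.22252068] [207.6 -42.4 -27.9] -128.07075918322133
```

```bash
python3 -m crank '[[[45,-9,-30],8,255],[[90,-18,-50],16,255],[[135,-27,-50],24,200],[[180,-36,-50],32,100],[[215,-43,-50],40,0],[[215,-43,-50],48,0],[[215,-43,-50],56,0],[[215,-43,-50],56,0]]'
python3 - <<'E'
from h import *
notch();notch('top')
c=read_camera('top');np.savez('top1.npz',**c)
cv2.imwrite('pics/t2.png',cv2.resize(c['frame'][150:280,180:440],None,fx=3,fy=3,interpolation=3))
P=cloud(c);lid=P[185:245,205:270].reshape(-1,3);lid=lid[(lid[:,2]>.09)&(lid[:,2]<.125)];zl=np.median(lid[:,2])
u,v,k,_=blob(mask(c,'red'),(205,195,265,250));d=plane(c,u,v,zl)[:2]-C;print(u,v,k,zl,np.degrees(np.arctan2(d[1],d[0])),np.hypot(*d),get_state()['qpos'])
E
```

```text
time: 11.85
eef_pos: [0.4737, -0.1666, 0.2657]
tcp_rot: [0.034, 0.999, 0.0, -0.001]
contact_force: [0.2, -0.6, 0.1]
opening: 0.992
finger_force: 0.0
side 0.068 [(np.float64(171.0), np.float64(183.0), np.float64(177.0))]
side 0.071 [(np.float64(171.0), np.float64(184.0), np.float64(177.5))]
side 0.074 [(np.float64(170.5), np.float64(184.0), np.float64(177.25))]
top 0.068 [(np.float64(168.5), np.float64(183.5), np.float64(176.0))]
top 0.071 [(np.float64(167.5), np.float64(183.5), np.float64(175.5))]
top 0.074 [(np.float64(166.0), np.float64(185.0), np.float64(175.5))]
233.0 230.5 2 0.10227456486051478 174.57116704008988 0.038352895034551415 [-5.38543726e-01 -1.27337778e-01  1.95271706e+00 -4.14402819e-04
  1.31755904e+00 -2.04535934e+00]
```

View pics/t2.png

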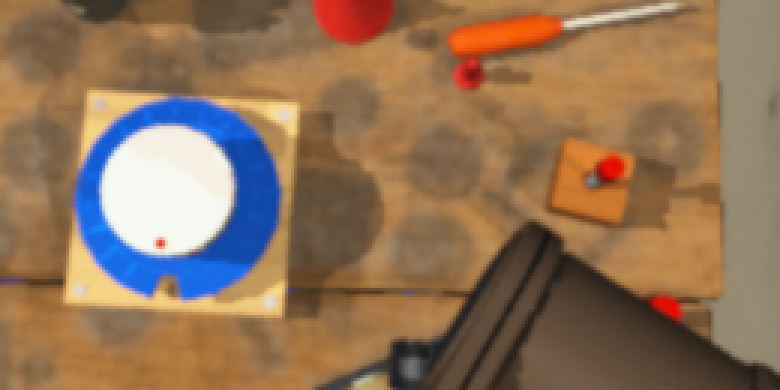

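The label, dot and notch now face the front: dot at (160,243), notch at (168,288), with the dark socket showing in it. I'll check the base axes and the pin numerically.

Run:
```python
from h import *
c=load('top1.npz'); P=cloud(c)
z=P[...,2]; m=((z>.018)&(c["range_z"]>0)).astype(np.uint8); mm=np.zeros_like(m); mm[172:262,195:290]=m[172:262,195:290]
cn=max(cv2.findContours(mm,0,1)[0],key=cv2.contourArea)
pts=np.array([plane(c,u+0.,v+0.,.026)[:2] for u,v in cn[:,0]])
r=cv2.minAreaRect((pts*1000).astype(np.float32));print("rect",r)
# lines fits to sides for yaw
q=(pts-C)@R.from_euler('z',2.2,degrees=True).as_matrix()[:2,:2].T
for ax in(0,1):
  for sg in(1,-1):
    k=(q[:,ax]*sg>.07)&(abs(q[:,1-ax])<.07); pf=np.polyfit(q[k,1-ax],q[k,ax],1); print(ax,sg,k.sum(),np.degrees(np.arctan(pf[0])).round(2),pf[1].round(4))
g=cv2.cvtColor(c["frame"],cv2.COLOR_BGR2GRAY); print(g[240:252,228:244])
# pins
for n in('side','top'):
    cc=read_camera(n);bx=(405,195,423,216) if n=='side' else (370,195,395,220)
    u,v,k,_=blob(mask(cc,'red'),bx);print(n,u,v,k,plane(cc,u,v,.118 if n=='top' else .105))
    if n=='top': a=(cc['origin'],ray(cc,u,v))
    else: b=(cc['origin'],ray(cc,u,v))
M=np.c_[a[1],-b[1]];t=np.linalg.lstsq(M,b[0]-a[0],rcond=None)[0];print("tri",a[0]+t[0]*a[1],b[0]+t[1]*b[1])
```

```text
rect ((595.0776977539062, 69.70280456542969), (172.5148468017578, 171.81869506835938), 87.97438049316406)
0 1 58 -0.11 0.086
0 -1 59 -0.26 -0.0835
1 1 58 0.16 0.0867
1 -1 58 0.21 -0.0833
[[ 96  97  98  99 100 100 102 100  99  98  97  97  96  99 100 100]
 [ 97  96  97  98  97 101 111 111 107 105 104 100  98  99 100 100]
 [ 96  95  94  95  98 110 121 122 120 118 117 107  99  98  98  98]
 [ 95  95  96  96 106 125 131 130 124 119 117 111 100  97  96  97]
 [ 96  95  94  99 118 138 145 135 120 107 110 108 101  96  95  96]
 [ 96  96  95 104 130 147 149 137 114  99 107 111 102  97  97  97]
 [ 97  94  98 123 149 160 154 134 106  97 109 114 105  98  96  96]
 [115 101 108 151 183 190 175 147 112  99 111 117 109 100  97  96]
 [159 132 133 177 202 206 199 178 145 123 127 130 119 104  99 100]
 [198 180 176 196 208 210 208 201 186 170 166 168 153 130 128 133]
 [206 202 200 205 208 209 209 207 203 198 198 198 188 176 181 186]
 [201 201 201 202 203 206 206 206 206 206 205 204 201 199 201 203]]
side 414.7019230769231 207.02884615384616 104 [ 0.61966549 -0.25676603  0.105     ]
top 382.9655172413793 205.9655172413793 58 [ 0.61686838 -0.25385797  0.118     ]
tri [ 0.61873889 -0.25646537  0.10568655] [ 0.61875379 -0.25666946  0.10573203]
```

```bash
python3 -c "
from h import *
print(rel([.6185,-.2562,.20]),az())"
```

```text
[-149.5  -80.9   66.5] 176.31762675916923
```

```bash
python3 -m crank '[[[-40,-22,0],0,0],[[-80,-44,0],-1,0],[[-120,-66,20],-1.7,0],[[-149.5,-81,50],-1.7,0],[[-149.5,-81,66],-1.7,0],[[-149.5,-81,66],-1.7,0],[[-149.5,-81,66],-1.7,0]]'
python3 - <<'E'
from h import *
print(rel([.6185,-.2562,.085]),az())
c=read_camera('side');cv2.imwrite('pics/s2.png',cv2.resize(c['frame'][120:280,340:480],None,fx=3.7,fy=3.7,interpolation=3))
E
```

```text
time: 12.8
eef_pos: [0.618, -0.2562, 0.2013]
tcp_rot: [0.018, 1.0, 0.0, -0.0]
contact_force: [0.7, -0.2, -0.0]
opening: 1.0
finger_force: 0.0
[ -0.6  -0.  116.3] 177.97530674969838
```

View pics/s2.png

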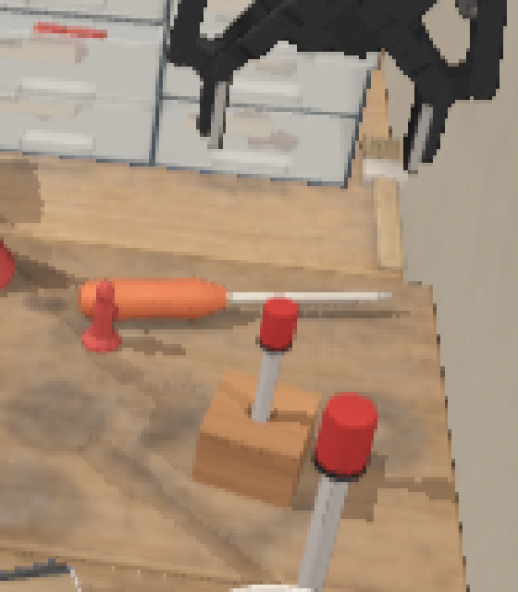

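The open gripper stands above the small pin, whose head is at (279,324) in the block; the big look-alike at (346,435) is well clear. Descending and gripping.

```bash
python3 -m crank '[[[-0.5,0,40],0,0],[[-0.5,0,80],0,0],[[-0.5,0,105],0,0],[[-0.5,0,116],0,0],[[-0.5,0,116],0,0],[[-0.5,0,116],0,0]]'
python3 -m crank '[[[0,0,0],0,230],[[0,0,0],0,230],[[0,0,0],0,230],[[0,0,0],0,230],[[0,0,0],0,230],[[0,0,0],0,230],[[0,0,0],0,230],[[0,0,0],0,230]]' 40
```

```text
time: 13.45
eef_pos: [0.6202, -0.2575, 0.088]
tcp_rot: [0.018, 1.0, -0.001, 0.002]
contact_force: [0.0, -0.6, 0.7]
opening: 1.001
finger_force: 0.0
time: 14.25
eef_pos: [0.6191, -0.2568, 0.0854]
tcp_rot: [0.018, 1.0, -0.0, 0.0]
contact_force: [-1.5, 1.4, 2.8]
opening: 0.201
finger_force: 39.0
```

```bash
python3 -m crank '[[[0,0,-10],0,230],[[0,0,-30],0,230],[[0,0,-60],0,230],[[0,0,-105],0,230],[[0,0,-145],0,230],[[0,0,-145],0,230]]'
python3 - <<'E'
from h import *
c=load('top1.npz');print("hole?",plane(c,236.7,245.5,.026))
print(rel([.5145,.0712,.23]),az())
E
```

```text
time: 14.85
eef_pos: [0.622, -0.2588, 0.2394]
tcp_rot: [0.018, 1.0, -0.004, 0.006]
contact_force: [-0.4, -0.5, 0.3]
opening: 0.196
finger_force: 39.1
hole? [0.52607754 0.07473597 0.026     ]
[119.5 325.9   5.4] 177.9271326603979
```

```bash
python3 -m crank '[[[14,40,0],0,230],[[28,80,0],0,230],[[42,120,0],0,230],[[56,160,0],0,230],[[70,200,0],0,230],[[84,240,0],0,230],[[98,280,0],0,230],[[109,315,0],0,230],[[109,326,0],0,230],[[109,326,0],0,230]]'
python3 -m crank '[[[0,0,5],0,230],[[0,0,5],0,230],[[0,0,5],0,230]]'
python3 - <<'E'
from h import *
s=get_state();print(s['eef_pos'],az(),s['opening'])
c=read_camera('side');np.savez('side2.npz',**c);cv2.imwrite('pics/s3.png',cv2.resize(c['frame'][100:260,190:320],None,fx=3.7,fy=3.7,interpolation=3))
E
```

```text
time: 15.85
eef_pos: [0.5214, 0.074, 0.2297]
tcp_rot: [0.017, 1.0, -0.0, -0.0]
contact_force: [0.3, -0.1, -0.9]
opening: 0.194
finger_force: 39.2
time: 16.15
eef_pos: [0.5219, 0.0717, 0.2245]
tcp_rot: [0.019, 1.0, -0.0, -0.001]
contact_force: [-0.4, 0.6, -1.6]
opening: 0.199
finger_force: 39.2
[0.5219331  0.07166859 0.2244692 ] 177.81154262272022 0.1993124172815024
```

View pics/s3.png

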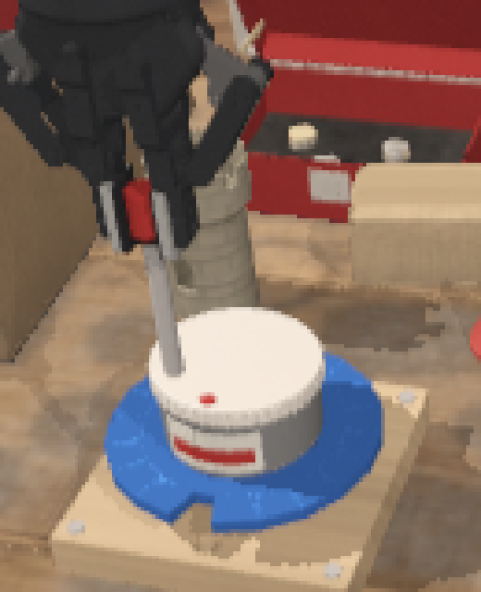

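The pin hangs over the notch: head at (140,212), foot at (175,375), notch at (193,510). I'll compute its lean and offset.

Run:
```python
from h import *
c=load('side2.npz');s=get_state();z=s['eef_pos'][2]
Ri=R.from_quat(c["orientation"]).inv()
def proj(p): q=Ri.apply(np.array(p)-c["origin"]);return q[:2]/q[2]*K(c)+[c["cx"],c["cy"]]
x,y=s['eef_pos'][:2]
print("expected head,foot px",proj([x,y,z+.019]),proj([x,y,z-.076]))
# shaft: grey, low-saturation pixels between
f=c["frame"];u=lambda a:190+a/3.7;v=lambda b:100+b/3.7
for a,b,zz in((140,212,z+.019),(175,375,z-.076)): print(u(a),v(b),plane(c,u(a),v(b),zz))
t=read_camera('top');r=blob(mask(t,'red'),(200,190,290,300));print(r[:3])
```

```text
expected head,foot px [228.65295275 156.98344995] [236.42051737 200.67034329]
227.83783783783784 157.2972972972973 [0.52083781 0.07277199 0.24368861]
237.2972972972973 201.35135135135135 [0.52043469 0.06948538 0.14868861]
(np.float64(233.0), np.float64(230.5), 2)
```

```bash
python3 -m crank '[[[-2.5,1,20],0,230],[[-2.5,1,50],0,230],[[-2.5,1,72],0,230],[[-2.5,1,72],0,230],[[-2.5,1,72],0,230],[[-2.5,1,72],0,230]]'
python3 - <<'E'
from h import *
s=get_state();print(s['eef_pos'],az())
c=read_camera('side');np.savez('side3.npz',**c);cv2.imwrite('pics/s4.png',cv2.resize(c['frame'][180:260,205:285],None,fx=7,fy=7,interpolation=3))
Ri=R.from_quat(c["orientation"]).inv()
def proj(p): q=Ri.apply(np.array(p)-c["origin"]);return ((q[:2]/q[2]*K(c)+[c["cx"],c["cy"]]-[205,180])*7+3).round(0)
x,y,z=s['eef_pos'];print("foot exp",proj([x,y,z-.076]),"socket",proj([.5241,.0709,.026]),"edges",proj([.5181,.0709,.026]),proj([.5241,.0649,.026]),proj([.5241,.0769,.026]))
for r in (.064,.070,.079): print(r,[proj([*(C+.0005+r*np.array([np.cos(np.radians(a)),np.sin(np.radians(a))])),.053]) for a in (168.25,176,183.75)])
E
```

```text
time: 16.85
eef_pos: [0.5256, 0.0735, 0.1549]
tcp_rot: [0.018, 1.0, -0.0, 0.002]
contact_force: [0.9, 0.6, 0.4]
opening: 0.199
finger_force: 39.2
[0.52562865 0.07353946 0.15490492] 177.8989235755647
foot exp [256. 333.] socket [287. 471.] edges [279. 485.] [306. 474.] [267. 468.]
0.064 [array([249., 382.]), array([275., 388.]), array([304., 392.])]
0.07 [array([237., 395.]), array([267., 402.]), array([298., 407.])]
0.079 [array([220., 415.]), array([254., 424.]), array([290., 429.])]
```

View pics/s4.png

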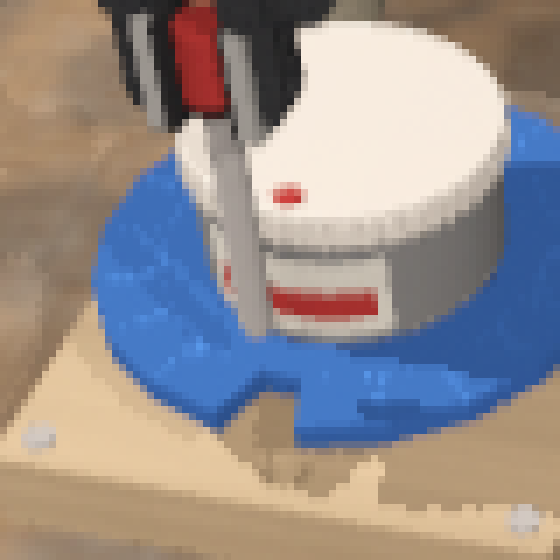

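The foot end is at (257,333), as expected from the TCP. The faint socket ellipse is around (286,474), which matches the prediction of (287,471). The notch opening spans 222–297. I'll align to the predicted socket and lower.

```bash
python3 -m crank '[[[0,0,0],0,230],[[0,0,0],0,230]]'; python3 -c "
from h import *
print(rel([.5241,.0709,.115]))"
```

```text
time: 17.1
eef_pos: [0.5249, 0.0738, 0.1541]
tcp_rot: [0.018, 1.0, -0.0, 0.001]
contact_force: [0.1, 0.6, -0.6]
opening: 0.197
finger_force: 39.2
[ 0.8 -2.9 39.1]
```

```bash
python3 -m crank '[[[0.8,-2.9,5],0,230],[[0.8,-2.9,15],0,230],[[0.8,-2.9,25],0,230],[[0.8,-2.9,35],0,230],[[0.8,-2.9,42],0,230],[[0.8,-2.9,46],0,230],[[0.8,-2.9,46],0,230],[[0.8,-2.9,46],0,230]]'
python3 -c "
from h import *
print(rel([.5241,.0709,.079]));notch()"
```

```text
time: 17.9
eef_pos: [0.5237, 0.071, 0.1072]
tcp_rot: [0.018, 1.0, -0.0, 0.0]
contact_force: [-1.5, 0.0, -1.4]
opening: 0.197
finger_force: 39.2
[-0.4 -0.  28.2]
side 0.068 [(np.float64(171.0), np.float64(183.0), np.float64(177.0))]
side 0.071 [(np.float64(171.0), np.float64(184.0), np.float64(177.5))]
side 0.074 [(np.float64(170.5), np.float64(184.0), np.float64(177.25))]
```

Foot at about z=0.031, no contact. Going on gently.

```bash
python3 -m crank '[[[-0.4,0,2],0,230],[[-0.4,0,4],0,230],[[-0.4,0,6],0,230],[[-0.4,0,8],0,230],[[-0.4,0,10],0,230],[[-0.4,0,10],0,230]]'
```

```text
time: 18.55
eef_pos: [0.5236, 0.071, 0.0966]
tcp_rot: [0.018, 1.0, 0.0, -0.0]
contact_force: [0.8, 1.1, -0.5]
opening: 0.198
finger_force: 39.2
```

```bash
python3 -m crank '[[[0,0,3],0,230],[[0,0,6],0,230],[[0,0,9],0,230],[[0,0,12],0,230],[[0,0,15],0,230],[[0,0,15],0,230]]'; python3 -m crank '[[[0,0,1],0,230],[[0,0,2],0,230],[[0,0,2],0,230]]'
```

```text
time: 19.15
eef_pos: [0.5236, 0.071, 0.0815]
tcp_rot: [0.018, 1.0, 0.0, -0.0]
contact_force: [1.0, 1.1, -1.1]
opening: 0.2
finger_force: 39.2
time: 19.45
eef_pos: [0.5238, 0.071, 0.08]
tcp_rot: [0.018, 1.0, 0.0, 0.0]
contact_force: [0.2, 0.5, -0.6]
opening: 0.193
finger_force: 39.2
```

```bash
python3 -m crank '[[[0,0,0],0,150],[[0,0,0],0,150],[[0,0,0],0,150],[[0,0,0],0,150],[[0,0,-20],0,150],[[0,0,-60],0,150],[[0,0,-110],0,150],[[0,0,-160],0,150]]'
python3 -m crank '[[[0,0,0],0,150],[[30,-45,0],0,150],[[50,-90,0],0,150],[[60,-130,0],0,150],[[60,-170,0],0,150],[[60,-170,0],0,150],[[60,-170,0],0,150]]'
python3 - <<'E'
from h import *
notch();notch('top')
c=read_camera('side');cv2.imwrite('pics/s5.png',cv2.resize(c['frame'][140:270,190:440],None,fx=3,fy=3,interpolation=3))
P=cloud(c);m=mask(c,'red');m[:190]=0
u,v,k,mm=blob(m,(200,150,275,250));print(u,v,k)
q=P[mm];q=q[(q[:,0]<.54)&(q[:,2]>.06)];print(len(q),q.min(0),q.max(0))
m=blob(mask(c,'red'),(215,160,275,240))[3];q=P[m];q=q[(q[:,0]<.54)&(q[:,2]>.06)];print(len(q),q.min(0),q.max(0))
E
```

```text
time: 20.25
eef_pos: [0.5232, 0.0709, 0.2412]
tcp_rot: [0.018, 1.0, -0.0, -0.001]
contact_force: [0.3, 0.2, -0.0]
opening: 0.41
finger_force: 0.0
time: 20.95
eef_pos: [0.4574, -0.0973, 0.2397]
tcp_rot: [0.019, 1.0, 0.0, -0.0]
contact_force: [0.3, -0.6, 1.2]
opening: 0.41
finger_force: 0.0
side 0.068 [(np.float64(171.0), np.float64(183.0), np.float64(177.0))]
side 0.071 [(np.float64(171.0), np.float64(184.0), np.float64(177.5))]
side 0.074 [(np.float64(170.5), np.float64(184.0), np.float64(177.25))]
top 0.068 [(np.float64(160.0), np.float64(182.0), np.float64(171.0))]
top 0.071 [(np.float64(160.5), np.float64(183.5), np.float64(172.0))]
top 0.074 [(np.float64(160.0), np.float64(185.0), np.float64(172.5))]
242.99236641221373 220.45801526717557 131
105 [ 0.00026062 -0.19116048  0.08876275] [0.52804784 0.07722985 0.60233961]
105 [ 0.00026062 -0.19116048  0.08876275] [0.52804784 0.07722985 0.60233961]
```

View pics/s5.png

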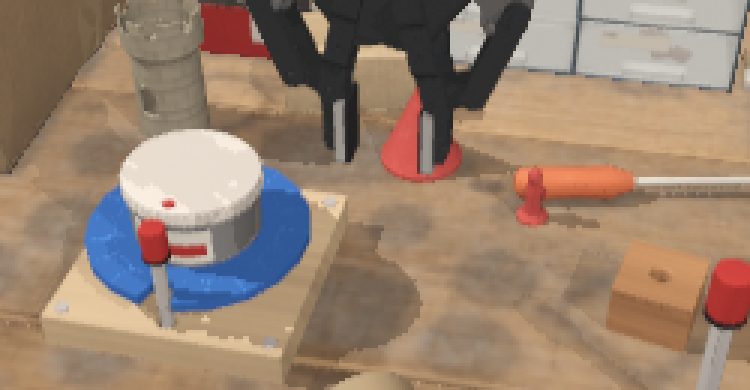

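The pin stands in the socket (head 153,240; foot 167,322), the tub is unmoved and the bystanders are standing. One check of the head's height before handing in.

Run:
```python
from h import *
for n in('side','top'):
    c=read_camera(n);P=cloud(c);P[c['range_z']==0]=9
    q=P[mask(c,'red')&(P[...,0]<.54)&(P[...,0]>.50)&(abs(P[...,1]-.071)<.03)&(P[...,2]>.06)]
    print(n,len(q),q.min(0).round(4),q.max(0).round(4))
```

```text
side 109 [0.5145 0.0617 0.0876] [0.5285 0.0771 0.1139]
top 46 [0.5173 0.0632 0.0893] [0.5303 0.0769 0.1137]
```

```bash
python3 -c "
from plant import ctrl
print(ctrl.sign_off())"
```

```text
the job is handed in; nothing more can be done
None
```

I handed the job in at about 21 s. By my camera checks, the label faces the front to within about 2° (0.035 rad), the small pin stands released and fully down in the socket, and the tower, cone and figure are still standing. The sign-off gave no verdict.

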